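Start the spindle of the card press and hold it

TASK

The spindle of the small green nipping press (the upright screw with the red star grip) stands in its bronze nut with the threads not yet caught. Turn it backward, anticlockwise seen from above, until you feel it drop into the start of the thread, then forward one full turn, and finish while still gripping the star grip and holding the spindle still, started by that one turn, so that I can pin the platen to its foot from below. Leave everything else on the table where it is.

Things in the scene. Friction and masses are not known exactly. Their poses are not given: they have to be found in the camera images.
- star_grip (a point): Centre (half-way up) of the red star grip on top of the press's spindle: round, 50 mm across, 28 mm high, seven shallow lobes, black centre cap and one white dot on a lobe (the dot is towards this point's own x). Its z axis points up along the spindle. The grip is about 250 mm above the table and turns and sinks with the spindle; below it come a 13 mm radius collar (10 mm high), then the 24 mm steel thread; nothing else is within 60 mm of it.
- spindle (a joint): Turn of the spindle in rad, counting clockwise seen from above (forward, tightening) as positive; a full turn is 6.28. 0 is where the lower end of the spindle's thread passes the upper end of the nut's thread: turning backward (anticlockwise, value falling) through 0 lets the spindle drop 5 mm, if it is not being held up. It starts 0.6 to 2.4, with the thread end merely riding on top of the nut's thread. It turns freely (about 0.05 Nm friction) and stays where it is left.
- sink (a joint): How far the spindle has sunk (m, downward positive); 0 is the crest just before the drop. Right-hand thread, 5 mm per turn, 1 mm axial play. Before the drop it reads 0.005 x turn / 6.28, after it 0.005 more: 0.010 one turn after the drop. Let go, the 0.45 kg spindle sinks by its weight in 0.2 s; a firm grip holds it up. The thread yields a few tenths of a mm. Stops at -0.004 and 0.0128.
- nut_top (a point): Middle of the top face of the bronze flange nut in the bridge of the press, 168 mm above the table, on the spindle's axis. The press is bolted down and does not move: green base plate 240 x 280 mm, two steel columns 230 mm apart, bridge 58 x 270 mm with its top 158 mm above the table (column nuts up to 180 mm); platen 58 mm above the table. This point's x axis points away from the press's front, z up.
- glass_a_mid (a point): Bystander: clear water glass, 74 mm across, 88 mm tall. The point is its middle.
- glass_b_mid (a point): Bystander: clear water glass, 68 mm across, 95 mm tall. The point is its middle.
- tape_mid (a point): Bystander: roll of pale yellow masking tape lying flat, 92 mm across, 24 mm high. The point is its middle.
- gum_bottle_mid (a point): Bystander: small amber bottle with a black cap, 42 mm across, 85 mm tall. The point is its middle.
- brush_pot_mid (a point): Bystander: white ceramic pot of brushes, 72 mm across, 105 mm tall, brush tips up to 210 mm. The point is its middle.
- paint_box_mid (a point): Bystander: open black watercolour box with twelve coloured pans, 200 x 85 x 16 mm. The point is its middle.
- pin_mid (a point): Bystander: steel pin of the platen, 7 mm thick and 71 mm long with a round head, lying on the front of the press's base plate. The point is its middle.

How it is judged (in metres and radians):
On the way:
1. the spindle has been turned backward past the start of the thread and has dropped in (value of joint spindle below 0.25 rad and value of joint sink above 0.0025 m), for 0.05 s.
At the end, for the whole second after the job is handed in: The spindle has dropped into its thread and stands one turn forward of the drop (within a quarter turn, about 10 mm below the crest), not turning, with the star grip gripped between the fingers (more than 5 N, grasp point within 32 mm of its centre) (value of joint spindle between 4.6 and 7.9 rad and value of joint sink between 0.0072 and 0.012 m and velocity of joint spindle between -0.1 and 0.1 rad/s and contact force between the fingers and spindle above 5 N and distance between the grasp point and star_grip below 0.032 m); the arm keeps its last pose, push and grip.
It fails at once if a bystander was moved by more than 3 cm (distance of any of glass_a_mid, glass_b_mid, tape_mid, gum_bottle_mid, brush_pot_mid, paint_box_mid, pin_mid from where it was at the start of the episode above 0.03 m).
It also fails if it takes over 64 s, if anything falls off the work surface, if the arm or the gripper's body presses on something with over 40 N, if the wrist force passes 120 N, or if a joint passes its speed limit or range.

ROBOT

A 6-joint arm with a two-finger parallel gripper is mounted at the origin on the work surface. World frame = base frame: x ahead of the robot, y to its left, z up, the work surface at z = 0. Lengths are in m, angles in degrees, forces in N, time in s.
With the tool pointing down it reaches from about 0.3 to 0.75 m from the base axis. Payload 8.5 kg.
Tool frame: the origin (TCP) lies midway between the tips of the shut fingers; the grasp point (between the pads) lies 19 mm behind it (env.tcp_to_grasp is the z of the grasp point in the tool frame, in m); z points along the fingers, y is the line along which they close (so a half turn about z gives the same grasp; the last joint's range is limited). The gripper opens to 85 mm and grips with 20 to 120 N. Pads are 22 mm wide; open, the fingers measure 114 mm over their backs; the gripper's body (76 mm by 85 mm) begins 54 mm behind the grasp point. The pads swing forward as they close: fully open they stand 13 mm farther back than shut.
Start: joints at [-89.169, 21.807, 74.336, -0, 83.858, -12.336], TCP at [0.125, -0.536, 0.231] pointing down, gripper open.
Joint ranges: [-178.18, 178.18], [-50.72, 133.34], [12.68, 142.11], [-81.47, 261.47], [9.98, 163.14], [-165.26, 165.26]. Speed limits (degrees/s): [136.94, 136.94, 180, 180, 180, 180].

INTERFACE

Orientations are given as a 3x3 rotation matrix whose columns are the frame's x, y, z axes.
In Python, from rig import env, imaging, job, models gives the robot as it stands. The module is installed in compiled form; this text tells all that it offers.
- The arm moves only by the tool jog_arm, never from a script. Its argument "plan" is text: rows parted by semicolons, each of 7 numbers parted by spaces: the turn, a rotation vector about the tool's x, y, z in degrees, then the shift along the tool's x, y, z in cm, then the closure in counts, from 0 (fully open) to 255 (shut). In form: rx ry rz x y z claw; .... A call has 1 to 10 rows; each row shifts and turns the commanded pose from where the row before left it, along the tool's axes as they then stand; what a row does not reach is not made up. A row lasts 1/12 s, in which the tool goes at most 41.7 mm and 7.16 degrees, less where a joint would pass 70% of its speed; a pose out of reach is approached as far as the arm can. A call with a gripper value outside its range is refused whole. The fingers move at their own pace and stop on an object; "grip_force" is the grip in N (left out, the last holds). Time passes only in rows, so rows that do not move let the fingers close. It gives the time, the measured TCP pose, the force, the opening and the grip force at its end, in the units of the state.
- env.observe(): the state, without advancing time (a new reading comes with each control period).
- imaging.get_image(name): name is "scene" or "top"; returns a dict with "pixels" (400x640x3 uint8, red, green, blue), "depth" (400x640 float32, m along the optical axis (not along the pixel's ray), 0 where there is no reading), "fov_y" (degrees; the focal length in pixels is half the picture's height over the tangent of half this angle, whatever the lens; pixels are square), "cx", "cy" (the principal point, pixels), "world_from_camera" (4x4, takes a point from camera to world coordinates). Camera axes: x right, y down, z forward; pixel columns grow to the right and rows downward; lengths in m; the calibration is good to about 2 mm. A picture is of the moment at which its call begins.
- job.close_job(): hands the job in; it is judged then, once.
Trained networks look in the newest picture that a camera, given by its name, has taken for a name from the list of things; names that differ only in an ending like _2 or _b are one class to them, and where a whole thing is asked for, a point or a joint stands for the part that bears it (a point fixed in the world has none). Each returns a list of dicts, best first, with "confidence" (0 to 1); they miss things now and then, are a little off and sometimes report something else, mostly with a low value. They report only what shows in the picture. A call takes as long as a camera call.
- models.outline_of(camera, query): "region" (400x640 bool, what is visible of it) and "bbox" ([centre column, centre row, width, height] in pixels, round what is visible of it).
- models.tip_of(camera, query): "at" ([column, row] in pixels: a listed point, or the origin of a listed thing).
The state is a dict: "time_s": time; "q": joint angles; "qvel": joint speeds; "joint_efforts": joint torques, N m; "position": TCP position; "tool_rot": TCP orientation; "ft_force": force on the tool from outside, world axes, zero at the start; "wrist_torque": the same for the moment, N m; "grip_width": finger opening in m; "gripper_force": force on a finger pad.
Only numpy, scipy, OpenCV 4.12 (cv2) and the standard library are available. Lean on these libraries where they do the work, as an engineer would, in place of code of your own. Each camera call takes 0.05 s, during which the arm holds its last target. There are 200 camera calls.

## Working session

There is one attempt and no reset: what is moved stays moved. The work goes in short steps, Python scripts to look and compute and a tool call to move; the robot and the scene stay as the last step left them, time stands still between calls to the robot, and variables do not carry over. Pictures are saved under pics/ and viewed, at most 10 in all, crops included, and the job is handed in when it is done.

Besides the shell and the picture viewer there is one more tool, called after "Call:" as name(argument=value, ...) on one line, values as JSON. jog_arm: Moves the arm, as the interface text tells. Its arguments: {"type":"object","properties":{"plan":{"type":"string"},"grip_force":{"type":"number"}},"required":["plan"]}

```bash
mkdir -p pics; cat > h.py <<'E'
import numpy as np, cv2
from rig import env, imaging, job, models
def world(im,u,v,d):
    f=200/np.tan(np.radians(im["fov_y"]/2))
    return (im["world_from_camera"]@np.array([(u-im["cx"])/f*d,(v-im["cy"])/f*d,d,1]))[:3]
E
cat > a.py <<'E'
from h import *
for c in ["scene","top"]:
    im=imaging.get_image(c); cv2.imwrite(f"pics/{c}1.png",im["pixels"][...,::-1])
    print(c,im["fov_y"],im["world_from_camera"].round(3).tolist())
    for n in ["star_grip","nut_top"]:
        for r in models.tip_of(c,n)[:2]:
            u,v=r["at"]; d=im["depth"][int(v),int(u)]; print(n,r["at"],r["confidence"],d,world(im,u,v,d).round(4))
    for r in models.outline_of(c,"star_grip")[:1]:
        vs,us=np.nonzero(r["region"]); P=np.array([world(im,u,v,im["depth"][v,u]) for u,v in zip(us,vs) if im["depth"][v,u]>0])
        print(r["confidence"],r["bbox"],np.percentile(P,[3,50,97],axis=0).round(4).tolist())
s=env.observe(); print(s, env.tcp_to_grasp)
E
python3 a.py
```

```text
scene 54.70214745799311 [[0.648, 0.566, -0.51, 1.093], [0.762, -0.478, 0.437, -0.582], [0.004, -0.672, -0.741, 1.071], [0.0, 0.0, 0.0, 1.0]]
star_grip [330.8, 210.0] 0.77 1.0743499 [ 0.5865 -0.0787  0.267 ]
nut_top [335.7, 230.6] 0.91 1.1337976 [ 0.602  -0.0688  0.1819]
0.63 [335.2, 218.1, 18.3, 33.6] [[0.5776, -0.0891, 0.1748], [0.5993, -0.0742, 0.2604], [0.6141, -0.0522, 0.2703]]
top 51.931549230890624 [[0.014, -0.99, 0.14, 0.301], [-1.0, -0.012, 0.013, -0.05], [-0.011, -0.14, -0.99, 1.447], [0.0, 0.0, 0.0, 1.0]]
star_grip [327.8, 158.5] 0.62 1.2093321 [ 0.595  -0.0606  0.2671]
nut_top [327.7, 171.2] 0.62 1.3061234 [ 0.5785 -0.0616  0.167 ]
nut_top [338.7, 200.4] 0.61 1.4398917 [ 0.5062 -0.1027  0.0211]
0.54 [447.5, 211.4, 23.8, 22.4] [[0.4443, -0.4965, 0.0008], [0.4758, -0.4783, 0.0507], [0.5029, -0.4344, 0.0974]]
{'time_s': 0.4, 'q': array([-8.91686842e+01,  2.18120927e+01,  7.43424065e+01, -7.37066576e-04,
        8.38587243e+01, -1.23365699e+01]), 'qvel': array([ 0.00088232, -0.10798948, -0.1260673 ,  0.06059805, -0.00646538,
       -0.0032591 ]), 'joint_efforts': array([-2.21690512e-03, -4.47920144e+01, -2.31238085e+01, -2.23139878e-04,
        1.33576312e-03, -6.64540210e-06]), 'position': array([ 0.12527903, -0.53548173,  0.23123208]), 'tool_rot': array([[ 9.73706427e-01,  2.27806482e-01, -1.61375673e-05],
       [ 2.27806480e-01, -9.73706401e-01,  2.30582951e-04],
       [ 3.68150383e-05, -2.28196344e-04, -9.99999973e-01]]), 'ft_force': array([-0.32287997, -0.5695305 , -0.14445518]), 'wrist_torque': array([0.03319626, 0.02100649, 0.034004  ]), 'gripper_force': 0.0, 'grip_width': 0.0851982985968039} -0.0187
```

View pics/top1.png

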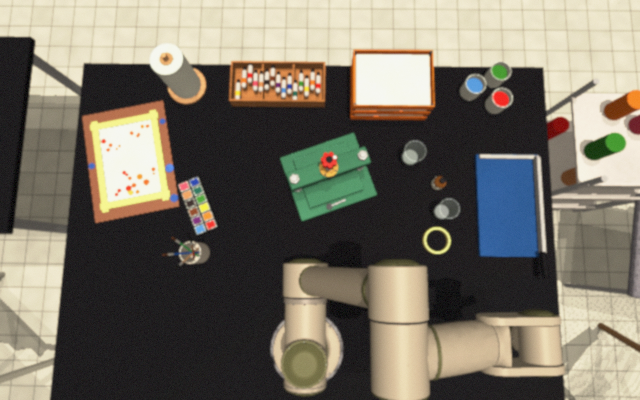

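View pics/scene1.png

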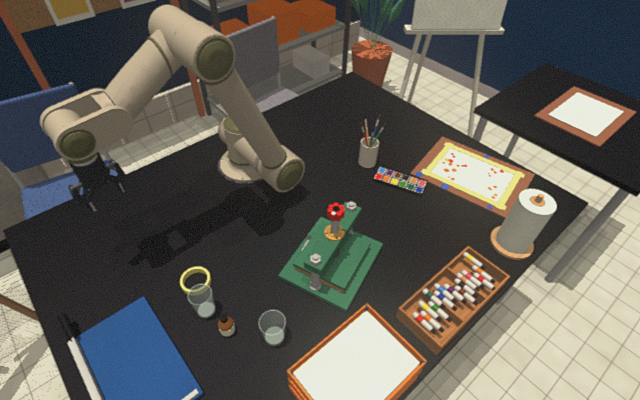

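```bash
cat > b.py <<'E'
from h import *
for c in ["scene","top"]:
    im=imaging.get_image(c); hsv=cv2.cvtColor(im["pixels"],cv2.COLOR_RGB2HSV)
    v0={"scene":(190,230),"top":(140,180)}[c]
    V,U=np.mgrid[0:400,0:640]
    m=((hsv[...,0]<8)|(hsv[...,0]>172))&(hsv[...,1]>130)&(hsv[...,2]>60)&(V>v0[0])&(V<v0[1])&(abs(U-330)<30)&(im["depth"]>0)
    vs,us=np.nonzero(m); P=np.array([world(im,u,v,im["depth"][v,u]) for u,v in zip(us,vs)])
    T=P[P[:,2]>.255]
    print(c,len(P),us.min(),us.max(),vs.min(),vs.max(),P.min(0).round(4),P.max(0).round(4),'top',len(T),T.min(0).round(4),T.max(0).round(4), np.median(T,0).round(4))
E
python3 b.py
```

```text
scene 223 327 344 202 220 [ 0.3917 -0.0909 -0.0016] [0.6162 0.1395 0.274 ] top 156 [ 0.5683 -0.0903  0.2551] [ 0.6162 -0.0443  0.274 ] [ 0.596  -0.071   0.2669]
top 161 321 336 152 168 [ 0.5676 -0.085   0.0584] [ 0.6664 -0.039   0.2734] top 151 [ 0.5676 -0.085   0.2561] [ 0.6148 -0.0406  0.2734] [ 0.5868 -0.0613  0.2677]
```

The top view shows the star grip at about (329,160) on the green press. The scene view shows it at (335,211), with nothing else near it. Both cameras put the axis near (0.592, -0.065), with the grip's top at z≈0.267. I'll move above it first.

Call:
jog_arm(plan="0 0 0 2.81 -1.76 -1 0;0 0 0 2.81 -1.76 -1 0;0 0 0 2.81 -1.76 -1 0;0 0 0 2.81 -1.76 -1 0;0 0 0 2.81 -1.76 -1 0;0 0 0 2.81 -1.76 -1 0;0 0 0 2.81 -1.76 -1 0;0 0 0 2.81 -1.76 -1 0;0 0 0 2.81 -1.76 -1 0;0 0 0 2.81 -1.76 -1 0", grip_force=40)

```text
time_s: 1.33
position: [0.3597, -0.2987, 0.332]
tool_rot: [[0.974, 0.228, 0.0], [0.228, -0.974, -0.0], [0.0, 0.0, -1.0]]
ft_force: [0.8, -0.7, -0.1]
grip_width: 0.0855
gripper_force: 0.0
```

Call:
jog_arm(plan="0 0 0 2.81 -1.76 0 0;0 0 0 2.81 -1.76 0 0;0 0 0 2.81 -1.76 0 0;0 0 0 2.81 -1.76 0 0;0 0 0 2.81 -1.76 0 0;0 0 0 2.81 -1.76 0 0;0 0 0 2.81 -1.76 0 0;0 0 0 2.81 -1.76 0 0;0 0 0 2.81 -1.76 0 0;0 0 0 2.81 -1.76 0 0")

```text
time_s: 2.17
position: [0.5933, -0.0633, 0.3314]
tool_rot: [[0.974, 0.228, 0.0], [0.228, -0.974, -0.0], [0.0, 0.0, -1.0]]
ft_force: [0.2, 0.1, 0.2]
grip_width: 0.0854
gripper_force: 0.0
```

Call:
jog_arm(plan="0 0 7 0 0 0 0;0 0 7 0 0 0 0;0 0 7 0 0 0 0;0 0 7 0 0 0 0;0 0 7 0 0 0 0;0 0 7 0 0 0 0;0 0 7 0 0 0 0;0 0 0 0 0 0 0;0 0 0 0 0 0 0")

```text
time_s: 2.92
position: [0.5923, -0.0647, 0.3313]
tool_rot: [[0.813, -0.582, -0.0], [-0.582, -0.813, 0.0], [-0.0, -0.0, -1.0]]
ft_force: [0.2, 0.5, 0.1]
grip_width: 0.0854
gripper_force: 0.0
```

```bash
cat > st.py <<'E'
from h import *
s=env.observe(); print(s['time_s'],s['q'].round(1),s['position'].round(4),s['ft_force'].round(1),s['grip_width'],s['gripper_force']);R=s['tool_rot'];print(R.round(3).tolist())
d=np.array([.592,-.065,.230])-s['position']; print("tool shift cm",(R.T@d*100).round(2))
E
python3 st.py
```

```text
2.9167 [-17.6  24.2  54.4   0.  101.5 108. ] [ 0.5923 -0.0647  0.3313] [0.2 0.5 0.1] 0.08543287202062468 0.0
[[0.813, -0.582, -0.0], [-0.582, -0.813, 0.0], [-0.0, -0.0, -1.0]]
tool shift cm [-1.000e-02  4.000e-02  1.013e+01]
```

Call:
jog_arm(plan="0 0 0 0 0 2.1 0;0 0 0 0 0 2 0;0 0 0 0 0 2 0;0 0 0 0 0 2 0;0 0 0 0 0 2 0;0 0 0 0 0 0 255;0 0 0 0 0 0 255;0 0 0 0 0 0 255;0 0 0 0 0 0 255;0 0 0 0 0 0 255")

```text
time_s: 3.75
position: [0.5926, -0.0652, 0.232]
tool_rot: [[0.811, -0.585, 0.002], [-0.585, -0.811, -0.002], [0.003, -0.0, -1.0]]
ft_force: [-1.7, -2.3, 5.7]
grip_width: 0.0492
gripper_force: 41.6
```

Call:
jog_arm(plan="0 0 0 0 0 0 255;0 0 0 0 0 0 255;0 0 0 0 0 0 255;0 0 0 0 0 0 255")

```text
time_s: 4.08
position: [0.5926, -0.0652, 0.2319]
tool_rot: [[0.811, -0.585, 0.002], [-0.585, -0.811, -0.002], [0.003, -0.0, -1.0]]
ft_force: [-2.3, -1.9, 6.9]
grip_width: 0.0489
gripper_force: 41.8
```

```bash
cat > look.py <<'E'
import sys
from h import *
im=imaging.get_image("scene"); cv2.imwrite(f"pics/{sys.argv[1]}.png",cv2.resize(im["pixels"][150:270,250:420],None,fx=4,fy=4,interpolation=cv2.INTER_CUBIC)[...,::-1])
E
python3 look.py grasp1; python3 st.py
```

```text
4.1333 [-17.6  26.4  66.6  -0.   86.8 108.2] [ 0.5927 -0.0652  0.2319] [-2.8 -2.4  6.4] 0.04869631461577452 41.76808297634125
[[0.811, -0.585, 0.003], [-0.585, -0.811, -0.002], [0.003, -0.0, -1.0]]
tool shift cm [-0.07  0.02  0.19]
```

View pics/grasp1.png

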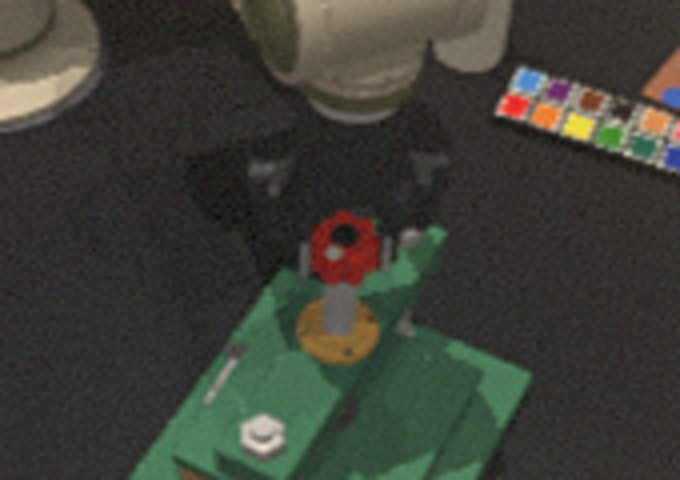

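The star is centred between the fingers, at crop (345,248), with the white dot at about (333,253). Now I'll turn it backward in steps, watching the vertical force.

Call:
jog_arm(plan="0 0 -7 0 0 -0.01 255;0 0 -7 0 0 -0.01 255;0 0 -7 0 0 -0.01 255;0 0 -7 0 0 -0.01 255;0 0 0 0 0 0 255")

```text
time_s: 4.55
position: [0.5927, -0.0651, 0.2324]
tool_rot: [[0.992, -0.13, 0.003], [-0.13, -0.992, -0.001], [0.003, 0.001, -1.0]]
ft_force: [-2.3, -2.9, 7.0]
grip_width: 0.0489
gripper_force: 41.8
```

Call:
jog_arm(plan="0 0 -7 0 0 -0.01 255;0 0 -7 0 0 -0.01 255;0 0 0 0 0 0 255;0 0 0 0 0 0 255")

```text
time_s: 4.88
position: [0.5927, -0.065, 0.2325]
tool_rot: [[0.994, 0.108, 0.003], [0.108, -0.994, -0.001], [0.003, 0.001, -1.0]]
ft_force: [-2.0, -2.0, 6.7]
grip_width: 0.0491
gripper_force: 41.8
```

Call:
jog_arm(plan="0 0 -7 0 0 -0.01 255;0 0 -7 0 0 -0.01 255;0 0 0 0 0 0 255;0 0 0 0 0 0 255")

```text
time_s: 5.22
position: [0.5927, -0.0649, 0.2327]
tool_rot: [[0.938, 0.346, 0.003], [0.346, -0.938, -0.001], [0.002, 0.002, -1.0]]
ft_force: [-1.5, -2.1, 6.3]
grip_width: 0.0487
gripper_force: 41.8
```

Call:
jog_arm(plan="0 0 -7 0 0 -0.01 255;0 0 -7 0 0 -0.01 255;0 0 0 0 0 0 255;0 0 0 0 0 0 255")

```text
time_s: 5.55
position: [0.5927, -0.0648, 0.2329]
tool_rot: [[0.827, 0.562, 0.003], [0.562, -0.827, -0.001], [0.002, 0.002, -1.0]]
ft_force: [-2.2, -1.8, 6.9]
grip_width: 0.0489
gripper_force: 41.8
```

Call:
jog_arm(plan="0 0 -7 0 0 -0.01 255;0 0 -7 0 0 -0.01 255;0 0 0 0 0 0 255;0 0 0 0 0 0 255")

```text
time_s: 5.88
position: [0.5926, -0.0648, 0.233]
tool_rot: [[0.668, 0.745, 0.002], [0.745, -0.668, -0.0], [0.001, 0.002, -1.0]]
ft_force: [-1.5, -0.5, 6.2]
grip_width: 0.049
gripper_force: 41.9
```

Call:
jog_arm(plan="0 0 -7 0 0 -0.01 255;0 0 -7 0 0 -0.01 255;0 0 0 0 0 0 255;0 0 0 0 0 0 255")

```text
time_s: 6.22
position: [0.5925, -0.0648, 0.2313]
tool_rot: [[0.471, 0.882, -0.0], [0.882, -0.471, 0.0], [0.0, -0.0, -1.0]]
ft_force: [1.5, -2.6, -5.7]
grip_width: 0.049
gripper_force: 42.1
```

```bash
python3 look.py turn1; python3 st.py; python3 - <<'E'
from h import *
im=imaging.get_image("scene");hsv=cv2.cvtColor(im["pixels"],cv2.COLOR_RGB2HSV)[195:225,322:350]
m=((hsv[...,0]<8)|(hsv[...,0]>172))&(hsv[...,1]>130)&(hsv[...,2]>60)
vs,us=np.nonzero(m);print(len(vs),us.min()+322,us.max()+322,vs.min()+195,vs.max()+195,vs.mean()+195)
E
```

```text
6.2667 [-17.6  26.5  66.6   0.   86.9  10.5] [ 0.5925 -0.0647  0.2313] [ 2.3 -1.2 -5.5] 0.04917533484332636 42.1308159828186
[[0.471, 0.882, -0.0], [0.882, -0.471, 0.0], [0.0, -0.0, -1.0]]
tool shift cm [-0.05 -0.03  0.13]
105 327 338 204 220 211.92380952380952
```

View pics/turn1.png

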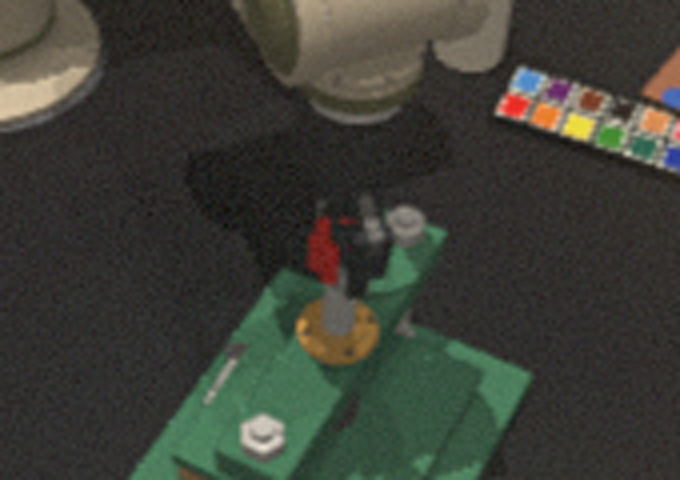

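The vertical force flipped from +6 N to -5 N at a tool yaw of about 55°, so the grip is now carrying the spindle and the thread start has been passed. I'll turn 14° further back and let go so it drops.

Call:
jog_arm(plan="0 0 -7 0 0 0 255;0 0 -7 0 0 0 255;0 0 0 0 0 0 255;0 0 0 0 0 0 0;0 0 0 0 0 0 0;0 0 0 0 0 0 0;0 0 0 0 0 0 0;0 0 0 0 0 0 0;0 0 0 0 0 0 0;0 0 0 0 0 0 0")

```text
time_s: 7.15
position: [0.5923, -0.0648, 0.2318]
tool_rot: [[0.24, 0.971, 0.0], [0.971, -0.24, -0.0], [0.0, 0.0, -1.0]]
ft_force: [0.4, 0.4, 0.1]
grip_width: 0.0854
gripper_force: 0.0
```

```bash
python3 look.py drop1; python3 st.py; sed -i 's/0:400,0:640/0:400,0:640/' b.py; python3 b.py | head -1
```

```text
7.2 [-17.6  26.5  66.6   0.   86.9  -3.8] [ 0.5923 -0.0647  0.2318] [ 0.3 -0.3  0.2] 0.08540796653945815 0.0
[[0.239, 0.971, -0.0], [0.971, -0.239, 0.0], [0.0, -0.0, -1.0]]
tool shift cm [-0.03 -0.02  0.18]
scene 173 327 344 204 221 [ 0.3983 -0.0944 -0.0011] [0.6509 0.1344 0.3232] top 123 [ 0.5696 -0.0944  0.256 ] [ 0.6509 -0.0443  0.3232] [ 0.5939 -0.0769  0.2633]
```

View pics/drop1.png

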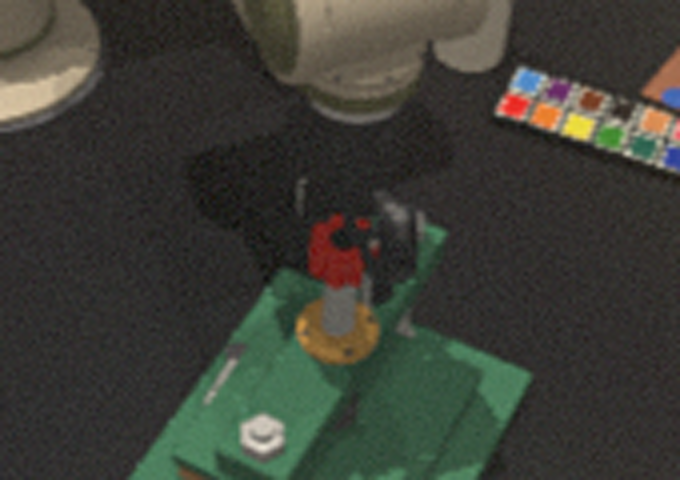

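The grip sits about 4–5 mm lower: the red rows moved from 202–220 to 204–221, and the median z from 0.267 to 0.263. The dot is now at crop (373,243). Next I'll lower, regrip and turn forward.

Call:
jog_arm(plan="0 0 0 0 0 0.5 0;0 0 0 0 0 0 255;0 0 0 0 0 0 255;0 0 0 0 0 0 255;0 0 0 0 0 0 255;0 0 0 0 0 0 255;0 0 0 0 0 0 255;0 0 0 0 0 0 255;0 0 0 0 0 0 255")

```text
time_s: 8.05
position: [0.5924, -0.0648, 0.2269]
tool_rot: [[0.239, 0.971, 0.0], [0.971, -0.239, -0.0], [-0.0, 0.0, -1.0]]
ft_force: [0.5, -0.8, 1.4]
grip_width: 0.0492
gripper_force: 41.4
```

Call:
jog_arm(plan="0 0 7 0 0 0.01 255;0 0 7 0 0 0.01 255;0 0 7 0 0 0.01 255;0 0 7 0 0 0.01 255;0 0 7 0 0 0.01 255;0 0 7 0 0 0.01 255;0 0 7 0 0 0.01 255")

```text
time_s: 8.63
position: [0.5926, -0.0649, 0.2262]
tool_rot: [[0.892, 0.451, 0.001], [0.451, -0.892, -0.0], [0.001, 0.001, -1.0]]
ft_force: [0.8, -1.0, 0.5]
grip_width: 0.0489
gripper_force: 41.4
```

Call:
jog_arm(plan="0 0 7 0 0 0.01 255;0 0 7 0 0 0.01 255;0 0 7 0 0 0.01 255;0 0 7 0 0 0.01 255;0 0 7 0 0 0.01 255;0 0 7 0 0 0.01 255;0 0 7 0 0 0.01 255;0 0 7 0 0 0.01 255")

```text
time_s: 9.3
position: [0.5926, -0.0652, 0.2254]
tool_rot: [[0.873, -0.488, 0.001], [-0.488, -0.873, -0.001], [0.001, 0.0, -1.0]]
ft_force: [2.0, -1.4, 0.9]
grip_width: 0.0489
gripper_force: 41.3
```

Call:
jog_arm(plan="0 0 7 0 0 0.01 255;0 0 7 0 0 0.01 255;0 0 7 0 0 0.01 255;0 0 7 0 0 0.01 255;0 0 7 0 0 0.01 255;0 0 7 0 0 0.01 255;0 0 7 0 0 0.01 255;0 0 0 0 0 0 255")

```text
time_s: 9.97
position: [0.5924, -0.0653, 0.2247]
tool_rot: [[0.206, -0.979, 0.0], [-0.979, -0.206, -0.001], [0.001, -0.0, -1.0]]
ft_force: [-0.0, -3.6, 0.6]
grip_width: 0.0491
gripper_force: 41.5
```

```bash
python3 st.py
```

```text
9.9667 [-17.6  26.7  67.3  -0.   85.9 150.5] [ 0.5924 -0.0653  0.2247] [-0.  -3.6  0.6] 0.04914908453522216 41.460798382759094
[[0.206, -0.979, 0.0], [-0.979, -0.206, -0.001], [0.001, -0.0, -1.0]]
tool shift cm [-0.03  0.03 -0.53]
```

Call:
jog_arm(plan="0 0 0 0 0 0 0;0 0 0 0 0 0 0;0 0 0 0 0 0 0;0 0 0 0 0 0 0;0 0 0 0 0 0 0;0 0 -7 0 0 0 0;0 0 -7 0 0 0 0")

```text
time_s: 10.55
position: [0.5923, -0.0647, 0.2245]
tool_rot: [[0.447, -0.895, -0.0], [-0.895, -0.447, 0.0], [-0.0, 0.0, -1.0]]
ft_force: [0.3, 0.1, -0.0]
grip_width: 0.0852
gripper_force: 0.0
```

Call:
jog_arm(plan="0 0 -7 0 0 0 0;0 0 -7 0 0 0 0;0 0 -7 0 0 0 0;0 0 -7 0 0 0 0;0 0 -7 0 0 0 0;0 0 -7 0 0 0 0;0 0 -7 0 0 0 0;0 0 -7 0 0 0 0;0 0 -7 0 0 0 0;0 0 -7 0 0 0 0")

```text
time_s: 11.38
position: [0.5923, -0.0647, 0.2245]
tool_rot: [[0.993, 0.114, -0.0], [0.114, -0.993, 0.0], [-0.0, -0.0, -1.0]]
ft_force: [-0.3, -0.5, 0.2]
grip_width: 0.0853
gripper_force: 0.0
```

Call:
jog_arm(plan="0 0 -7 0 0 0 0;0 0 -7 0 0 0 0;0 0 -7 0 0 0 0;0 0 -7 0 0 0 0;0 0 -7 0 0 0 0;0 0 -7 0 0 0 0;0 0 -7 0 0 0 0;0 0 -7 0 0 0 0;0 0 -7 0 0 0 0;0 0 -7 0 0 0 0")

```text
time_s: 12.22
position: [0.5923, -0.0647, 0.2245]
tool_rot: [[0.232, 0.973, -0.0], [0.973, -0.232, 0.0], [0.0, -0.0, -1.0]]
ft_force: [-0.1, -0.9, -0.4]
grip_width: 0.0854
gripper_force: 0.0
```

Call:
jog_arm(plan="0 0 -7 0 0 0 0;0 0 -7 0 0 0 0;0 0 -7 0 0 0 0;0 0 -7 0 0 0 0;0 0 -7 0 0 0 0;0 0 -7 0 0 0 0;0 0 -7 0 0 0 0;0 0 -7 0 0 0 0;0 0 -7 0 0 0 0;0 0 -7 0 0 0 0")

```text
time_s: 13.05
position: [0.5923, -0.0647, 0.2245]
tool_rot: [[-0.834, 0.551, -0.0], [0.551, 0.834, 0.0], [0.0, 0.0, -1.0]]
ft_force: [0.2, 0.5, -1.1]
grip_width: 0.0853
gripper_force: 0.0
```

Call:
jog_arm(plan="0 0 0 0 0 0 0;0 0 0 0 0 0 255;0 0 0 0 0 0 255;0 0 0 0 0 0 255;0 0 0 0 0 0 255;0 0 0 0 0 0 255;0 0 0 0 0 0 255;0 0 0 0 0 0 255;0 0 0 0 0 0 255;0 0 0 0 0 0 255")

```text
time_s: 13.88
position: [0.5922, -0.0649, 0.2247]
tool_rot: [[-0.83, 0.557, -0.0], [0.557, 0.83, -0.0], [-0.0, -0.0, -1.0]]
ft_force: [-3.8, -1.4, 3.0]
grip_width: 0.0489
gripper_force: 41.1
```

```bash
python3 st.py; python3 look.py regrip
```

```text
13.8833 [-17.6  26.7  67.4  -0.   85.9 -73.8] [ 0.5922 -0.0649  0.2247] [-3.8 -1.4  3. ] 0.048882729934400036 41.12813651561737
[[-0.83, 0.557, -0.0], [0.557, 0.83, -0.0], [-0.0, -0.0, -1.0]]
tool shift cm [ 0.01 -0.02 -0.53]
```

View pics/regrip.png

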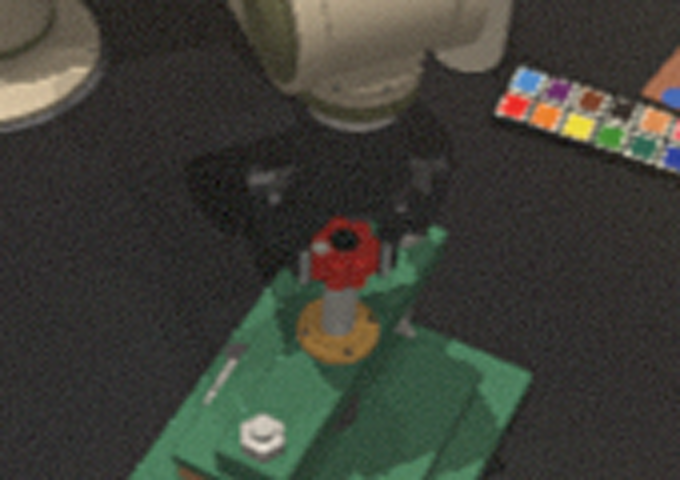

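The white dot is now at crop (320,247), about 43° clockwise of its starting place, and the grip is about 6 crop pixels lower. That matches an expected spindle angle of about +134° in the thread. I'll turn on by 224°.

Call:
jog_arm(plan="0 0 7 0 0 0.01 255;0 0 7 0 0 0.01 255;0 0 7 0 0 0.01 255;0 0 7 0 0 0.01 255;0 0 7 0 0 0.01 255;0 0 7 0 0 0.01 255;0 0 7 0 0 0.01 255;0 0 7 0 0 0.01 255")

```text
time_s: 14.6
position: [0.5923, -0.0648, 0.2239]
tool_rot: [[0.003, 1.0, 0.0], [1.0, -0.003, -0.0], [-0.0, 0.0, -1.0]]
ft_force: [-1.5, -1.2, 3.5]
grip_width: 0.0489
gripper_force: 41.3
```

Call:
jog_arm(plan="0 0 7 0 0 0.01 255;0 0 7 0 0 0.01 255;0 0 7 0 0 0.01 255;0 0 7 0 0 0.01 255;0 0 7 0 0 0.01 255;0 0 7 0 0 0.01 255;0 0 7 0 0 0.01 255;0 0 7 0 0 0.01 255")

```text
time_s: 15.27
position: [0.5925, -0.0649, 0.2231]
tool_rot: [[0.831, 0.557, 0.001], [0.557, -0.831, -0.0], [0.0, 0.0, -1.0]]
ft_force: [-1.4, -3.5, 4.0]
grip_width: 0.0492
gripper_force: 41.3
```

Call:
jog_arm(plan="0 0 7 0 0 0.01 255;0 0 7 0 0 0.01 255;0 0 7 0 0 0.01 255;0 0 7 0 0 0.01 255;0 0 7 0 0 0.01 255;0 0 7 0 0 0.01 255;0 0 7 0 0 0.01 255;0 0 7 0 0 0.01 255")

```text
time_s: 15.93
position: [0.5925, -0.0651, 0.2224]
tool_rot: [[0.926, -0.378, 0.001], [-0.378, -0.926, -0.0], [0.001, 0.0, -1.0]]
ft_force: [-2.5, -3.4, 2.9]
grip_width: 0.0491
gripper_force: 41.3
```

Call:
jog_arm(plan="0 0 7 0 0 0.01 255;0 0 7 0 0 0.01 255;0 0 7 0 0 0.01 255;0 0 7 0 0 0.01 255;0 0 7 0 0 0.01 255;0 0 7 0 0 0.01 255;0 0 7 0 0 0.01 255;0 0 7 0 0 0.01 255;0 0 0 0 0 0 255;0 0 0 0 0 0 255")

```text
time_s: 16.77
position: [0.5925, -0.0652, 0.2215]
tool_rot: [[0.214, -0.977, 0.001], [-0.977, -0.214, -0.001], [0.001, -0.0, -1.0]]
ft_force: [-2.6, -4.0, 3.7]
grip_width: 0.0489
gripper_force: 41.3
```

```bash
python3 look.py final; python3 st.py; python3 b.py | head -1
```

```text
16.8167 [-17.6  26.8  67.7  -0.   85.4 150. ] [ 0.5925 -0.0652  0.2216] [-3.3 -4.9  4.4] 0.0492332354571515 41.33661389350891
[[0.214, -0.977, 0.001], [-0.977, -0.214, -0.001], [0.001, -0.001, -1.0]]
tool shift cm [-0.03  0.04 -0.85]
scene 169 327 341 205 222 [ 0.4069 -0.0909 -0.0009] [0.6206 0.1149 0.3029] top 101 [ 0.569  -0.09    0.2552] [ 0.6206 -0.0513  0.3029] [ 0.5928 -0.0753  0.2585]
```

View pics/final.png

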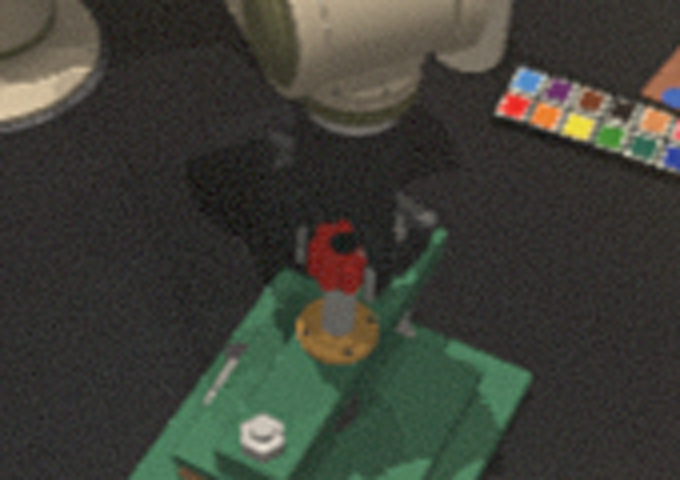

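The star is still gripped, at crop (340,257). It is 8.4 mm below its starting height, which puts the sink at about 9.7 mm, and the spindle is at about 358°. Everything agrees, so I'm handing in.

```bash
python3 -c "
from rig import job; print(job.close_job())"
```

```text
the job is handed in; nothing more can be done
None
```

The spindle dropped into its thread and has been turned forward one full turn (about 358°, sunk about 9.7 mm by my measurements). The gripper is still holding the star grip firmly; the job is handed in, but no verdict came back.

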